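# Put the dosing cups away under the keyed cover

### The job

Lift the bell cover off the round keeper base and stand it on the worktop, then put all the steel dosing cups that are out on the worktop away in the middle of the base, nested upright one inside another from largest to smallest, each standing fully down on the foot of the one around it. Then set the cover back on the rim of the base with its key well away from the notch (about an eighth of a turn), and, without lifting it, turn it on the rim until the key drops into the notch; leave it seated level and fully home over the cups. Do not disturb the jar and the counter standing by.

Things in the scene. Friction and masses are not known exactly. Their poses are not given: they have to be found in the camera images.
- keeper_base: round aluminium keeper base fixed to the worktop; origin at the centre of its underside, z up. 132 mm across, 24 mm high; bore 107 mm across, flat floor 6 mm above the worktop; the rim is 12.5 mm wide and is cut through at its +x side by one notch 17 mm wide and 9 mm deep. The worktop round it is level and clear from x = 0.44 to 0.62 m and y = -0.27 to 0.48 m but for the things listed
- base_notch (a point): where the point cover_key lies when the cover is home: in the notch of the base, 64 mm from the base's axis along its +x, 17 mm above the worktop
- cover_handle (a point): centre of the bar handle of the grey bell cover (0.35 kg, starts home on the base); x along the bar towards the cover's key, z up. The bar is 64 mm long, 24 mm thick, 34 mm high and fixed on the cover's flat top; this point is 17 mm above that top, 173 mm above the cover's lower edge, and when the cover is home 187 mm above the worktop
- cover_foot (a point): centre of the cover's open lower edge, axes as cover_handle. Skirt 100 mm across outside, 94 mm inside, 150 mm high inside. A flange 130 mm across, its underside 10 mm up, rests on the base's rim when home, the lower edge then being 10 mm down in the bore. With the key on the rim the cover stands 7 mm higher and, let go, leans about 4 degrees away from its key
- cover_key (a point): middle of the underside of the cover's key, the one block (12 mm wide, reaching 76 mm from the axis) under the cover's flange, 64 mm from the cover's axis, 7 mm below the flange, 3 mm above the cover's lower edge. 24 mm above the base's underside while it rides on the rim, 17 mm when home in the notch
- cup_a_mid (a point): centre, half-way up, of the largest weighted steel dosing cup, a round straight-sided cup 66 mm across and 66 mm high, axis z; wall 2.5 mm, bore 61 mm across and 36 mm deep over a solid 30 mm foot. It may be absent. Graded a (largest) to d (smallest)
- cup_b_mid (a point): centre, half-way up, of the second weighted steel dosing cup, a round straight-sided cup 54 mm across and 64 mm high, axis z; wall 2.5 mm, bore 49 mm across and 34 mm deep over a solid 30 mm foot. It may be absent. Graded a (largest) to d (smallest)
- cup_c_mid (a point): centre, half-way up, of the third weighted steel dosing cup, a round straight-sided cup 42 mm across and 62 mm high, axis z; wall 2.5 mm, bore 37 mm across and 32 mm deep over a solid 30 mm foot. It may be absent. Graded a (largest) to d (smallest)
- cup_d_mid (a point): centre, half-way up, of the smallest weighted steel dosing cup, a round straight-sided cup 31 mm across and 60 mm high, axis z; wall 2.5 mm, bore 26 mm across and 30 mm deep over a solid 30 mm foot. It may be absent. Graded a (largest) to d (smallest)
- bean_jar: bystander: glass jar with black lid, 66 mm across, 108 mm high, origin at the centre of its underside
- tally_counter: bystander: small hand counter, 27x53x53 mm, origin at the centre of its underside
There are look-alikes about, which are no part of the job. Leave any green look-alike of the part that bears cup_d_mid alone.

How it is judged:
On the way, in this order (a step that is already met when the one before it is completed fails the run):
1. the cover has been taken off and stands upright on the worktop (horizontal distance between cover_handle and keeper_base above 0.125 m and height (world z) of cover_handle below 0.178 m and angle between cover_handle's own z axis and vertical below 0.1 rad), for 0.2 s.
2. all the cups that are present stand nested in size order in the base (horizontal distance between each of cup_a_mid, cup_b_mid, cup_c_mid, cup_d_mid and keeper_base below 0.028 m and z of cup_a_mid in the frame of keeper_base between 0.036 and 0.044 m and angle between each of cup_a_mid, cup_b_mid, cup_c_mid, cup_d_mid's own z axis and vertical below 0.12 rad and z of cup_b_mid in the frame of cup_a_mid between 0.024 and 0.034 m and horizontal distance between cup_b_mid and cup_a_mid below 0.007 m and z of cup_c_mid in the frame of cup_a_mid between 0.023 and 0.063 m and horizontal distance between cup_c_mid and cup_a_mid below 0.013 m and z of cup_d_mid in the frame of cup_a_mid between 0.052 and 0.092 m and horizontal distance between cup_d_mid and cup_a_mid below 0.018 m and z of cup_b_mid in the frame of keeper_base between 0.035 and 0.073 m and z of cup_c_mid in the frame of cup_b_mid between 0.024 and 0.034 m and horizontal distance between cup_c_mid and cup_b_mid below 0.007 m and z of cup_d_mid in the frame of cup_b_mid between 0.023 and 0.063 m and horizontal distance between cup_d_mid and cup_b_mid below 0.013 m and z of cup_c_mid in the frame of keeper_base between 0.034 and 0.102 m and z of cup_d_mid in the frame of cup_c_mid between 0.024 and 0.034 m and horizontal distance between cup_d_mid and cup_c_mid below 0.007 m and z of cup_d_mid in the frame of keeper_base between 0.033 and 0.131 m), for 0.3 s.
3. the cover rests on the rim, over the cups, with its key on top of the rim and at least 35 mm from the notch (z of cover_key in the frame of keeper_base between 0.021 and 0.0275 m and angle between cover_handle's own z axis and vertical below 0.12 rad and horizontal distance between cover_foot and keeper_base below 0.012 m and horizontal distance between cover_key and base_notch above 0.035 m), for 0.2 s.
4. the cover is turned on the rim towards home: key still on top of the rim, 6 to 26 mm from the notch (z of cover_key in the frame of keeper_base between 0.021 and 0.0275 m and angle between cover_handle's own z axis and vertical below 0.12 rad and horizontal distance between cover_foot and keeper_base below 0.012 m and horizontal distance between cover_key and base_notch between 0.006 and 0.026 m), for 0.05 s.
5. the key has dropped into the notch and the cover is home (horizontal distance between cover_key and base_notch below 0.006 m and z of cover_key in the frame of keeper_base between 0.0135 and 0.0195 m and angle between cover_handle's own z axis and vertical below 0.025 rad), for 0.2 s.
At the end, for the whole second after the job is handed in: The cover is home: key point within 6 mm (horizontally) of its place in the notch and within 3 mm of its home height, cover level within 0.025 rad; under it every cup present stands upright (0.12 rad) in the base, nested in size order, each on the foot of the next larger one (within 5 mm) (all of step 2 and all of step 5); the robot touches nothing.
It fails at once if a bystander (jar, counter) is shifted more than 30 mm (distance of any of bean_jar, tally_counter from where it was at the start of the episode above 0.03 m).
Of cup_a, cup_b, cup_c, cup_d only 3 to 4 are there at a start; the rules pass over those that are not, and their reading is None.
At some moment in a run one of cup_a, cup_b may be knocked a few centimetres aside while the robot is not near it.
It also fails if it takes over 208 s, if anything falls off the work surface, if the arm or the gripper's body presses on something with over 40 N, if the wrist force passes 120 N, or if a joint passes its speed limit or range.

### The arm

A 6-joint arm with a two-finger parallel gripper is mounted at the origin on a cart in front of the work surface, level with it; the furniture and walls round the work are solid. World frame = base frame: x ahead of the robot, y to its left, z up, the work surface at z = 0. Lengths are in m, angles in rad, forces in N, time in s.
With the tool pointing down it reaches from about 0.35 to 0.775 m from the base axis. Payload 7.3 kg.
Tool frame: the origin (TCP) lies at the very end of the fingers, on their centre line; the grasp point (between the pads) lies 19 mm behind it; z points along the fingers, y is the line along which they close (so a half turn about z gives the same grasp; the last joint's range is limited). The gripper opens to 92 mm and grips with 3 to 60 N. Pads are 19 mm wide; open, the fingers measure 130 mm over their backs; the gripper's body (75 mm by 190 mm) begins 47 mm behind the grasp point.
Start: joints at [1.049, 0.342, 1.524, -0, 1.275, -0.146], TCP at [0.193, 0.488, 0.227] pointing down, gripper open.
Joint ranges: [-2.53, 2.53], [-0.77, 2.02], [0.04, 2.7], [-1, 4.14], [0.28, 2.66], [-3.11, 3.11]. Speed limits (rad/s): [2.57, 2.57, 3.14, 3.14, 3.14, 3.14].

### API

Orientations are given as [roll, pitch, yaw] about the fixed x, y, z axes, in that order (R = Rz(yaw) Ry(pitch) Rx(roll)).
In Python, from cell import robot, read_camera, get_calibration gives the robot as it stands. The module is installed in compiled form; this text tells all that it offers.
- The arm moves only by the tool send_rows, never from a script. Its argument "plan" is a list of rows, each a list of 2 entries, a list of its own where there are three numbers: the shift along the tool's x, y, z as a fraction of full scale, then the turn, a rotation vector about the tool's x, y, z as a fraction of full scale. A call has exactly 10 rows; each row shifts and turns the commanded pose from where the row before left it, along the tool's axes as they then stand; what a row does not reach is not made up. Full scale, the value 1, is 0.025 m for a shift and 90 degrees for a turn. A row lasts 1/8 s, in which the tool goes at most 62.5 mm and 10.7 degrees, less where a joint would pass 70% of its speed; a pose out of reach is approached as far as the arm can. A call with a number of a shift or a turn outside -1 to 1 is refused whole. A call with a gripper value outside its range is refused whole. "gripper" is the opening, from -1 (shut) to 1 (fully open), so that 0 is half open, set as the call begins (left out, the last holds). The fingers move at their own pace and stop on an object; "force" is the grip in N (left out, the last holds). Time passes only in rows, so rows that do not move let the fingers close, or fill a call up. It gives the time, the measured TCP pose, the force, the opening and the grip force at its end, in the units of the state.
- robot.observe(): the state, without advancing time (a new reading comes with each control period).
- read_camera(name): name is "side" or "top" or "wrist"; returns (picture, depth): 480x640x3 uint8, blue, green, red; 480x640 float32, m along the optical axis (not along the pixel's ray), 0 where there is no reading.
- get_calibration(name): a dict with "intrinsics" (3x3 intrinsics, pixels), "rvec" (rotation vector, rad) and "tvec" (3), from world to camera coordinates, as OpenCV has them. Camera axes: x right, y down, z forward; pixel columns grow to the right and rows downward; lengths in m; the calibration is good to about 2 mm. The wrist camera is an equidistant fisheye: a pixel r from the principal point sees the ray r / f radians off the axis. A picture is of the moment at which its call begins: read the wrist's pose just before it. get_calibration takes no time and is no camera call; for the wrist camera it gives the pose at the moment of the call.
- robot.hand_in(): hands the job in; it is judged then, once.
The state is a dict: "time": time; "qpos": joint angles; "qvel": joint speeds; "joint_efforts": joint torques, N m; "tool_pos": TCP position; "tool_rot": TCP orientation; "contact_force": force on the tool from outside, world axes, zero at the start; "torque": the same for the moment, N m; "opening": finger opening in m; "grip_force": force on a finger pad.
Only numpy, scipy, OpenCV 4.12 (cv2) and the standard library are available. Lean on these libraries where they do the work, as an engineer would, in place of code of your own. Each camera call takes 0.05 s, during which the arm holds its last target. There are 200 camera calls.

## Working session

There is one attempt and no reset: what is moved stays moved. The work goes in short steps, Python scripts to look and compute and a tool call to move; the robot and the scene stay as the last step left them, time stands still between calls to the robot, and variables do not carry over. Pictures are saved under pics/ and viewed, at most 14 in all, crops included, and the job is handed in when it is done.

Besides the shell and the picture viewer there is one more tool, called after ">>>" by a JSON object that holds its "method" and its "body". send_rows: Moves the arm, as the interface text tells. Shift numbers are shares of 0.025 m and turn numbers shares of 90 degrees, none past 1 either way. Its arguments: {"type":"object","properties":{"plan":{"type":"array"},"gripper":{"type":"number"},"force":{"type":"number"}},"required":["plan"]}

```bash
mkdir -p pics
cat > h.py <<'E'
import numpy as np, cv2
from cell import robot, read_camera, get_calibration
def cal(n):
    c=get_calibration(n); K=np.array(c["intrinsics"]); R=cv2.Rodrigues(np.array(c["rvec"],float))[0]; t=np.array(c["tvec"],float).ravel(); return K,R,t
def ray(n,u,v,c=None):
    K,R,t=c or cal(n); x=(u-K[0,2])/K[0,0]; y=(v-K[1,2])/K[1,1]
    if n=="wrist":
        r=np.hypot(x,y); s=np.sin(r)/r if r>1e-9 else 1; d=np.array([x*s,y*s,np.cos(r)])
    else: d=np.array([x,y,1.])
    return -R.T@t, R.T@d
def atz(n,u,v,z,c=None):
    o,d=ray(n,u,v,c); return o+d*(z-o[2])/d[2]
def cloud(n,depth):
    K,R,t=cal(n); v,u=np.mgrid[:480,:640]; P=np.stack([(u-K[0,2])/K[0,0]*depth,(v-K[1,2])/K[1,1]*depth,depth],-1)
    return (P-t)@R
E
python3 - <<'E'
from h import *
for n in("top","side"):
    p,d=read_camera(n); cv2.imwrite(f"pics/{n}0.png",p); np.save(f"{n}0.npy",d)
    K,R,t=cal(n); print(n,K[0,0],-R.T@t,(d>0).mean())
s=robot.observe(); print({k:np.round(v,3) for k,v in s.items()})
E
```

```text
top 457.43323313484603 [0.37827863 0.10691035 1.16844071] 0.9959440104166667
side 449.0043121393296 [ 0.22468773 -0.32280693  0.90157772] 0.99591796875
{'time': np.float64(0.1), 'qpos': array([ 1.049,  0.343,  1.525,  0.   ,  1.275, -0.146]), 'qvel': array([ 0.   , -0.003, -0.003,  0.   ,  0.   ,  0.001]), 'joint_efforts': array([ 2.0000e-03, -4.3201e+01, -2.4469e+01,  7.2000e-02,  5.3000e-02,
       -0.0000e+00]), 'tool_pos': array([0.192, 0.488, 0.226]), 'tool_rot': array([-3.14 , -0.   ,  2.766]), 'contact_force': array([-0.374,  0.192, -0.175]), 'torque': array([-0.001, -0.014,  0.007]), 'grip_force': np.float64(0.0), 'opening': np.float64(0.092)}
```

View pics/top0.png

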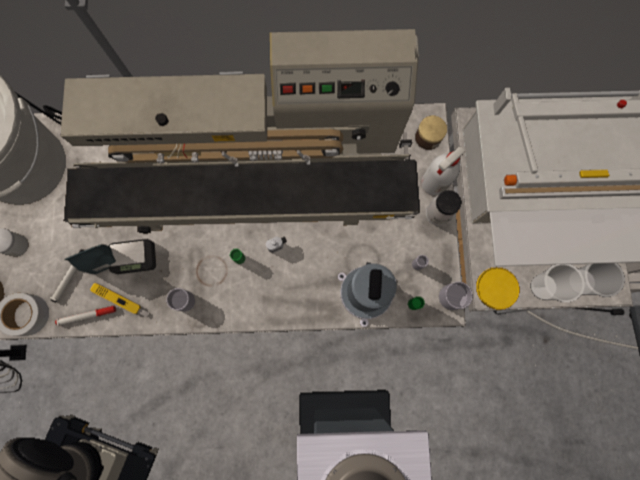

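View pics/side0.png

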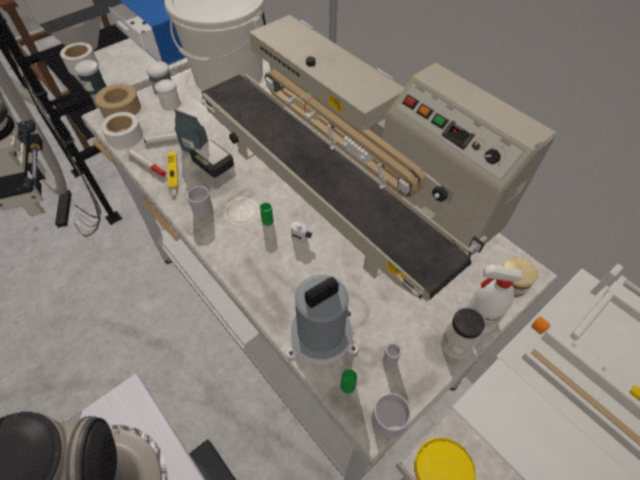

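Run:
```python
from h import *
p=cv2.imread("pics/top0.png")
a=cv2.resize(p[225:335,315:475],None,fx=5,fy=5,interpolation=cv2.INTER_CUBIC)
cv2.imwrite("pics/topc.png",a)
d=np.load("top0.npy"); C=cloud("top",d); d2=np.load("side0.npy"); C2=cloud("side",d2)
def cups(C,nm):
    m=((C[...,2]>0.04)&(C[...,0]>.40)&(C[...,0]<.66)&(C[...,1]>-.3)&(C[...,1]<.52)).astype(np.uint8)
    n,l,s,_=cv2.connectedComponentsWithStats(m)
    for i in range(1,n):
        if s[i,4]<12: continue
        P=C[l==i]; zt=np.percentile(P[:,2],97); Q=P[P[:,2]>zt-.008]
        lo,hi=Q.min(0),Q.max(0); (c,r)=cv2.minEnclosingCircle(Q[:,:2].astype(np.float32))
        print(nm,s[i],"ztop",zt.round(3),"circ",np.round(c,3),round(2*r,3),len(Q), "ext",(hi-lo)[:2].round(3))
cups(C,"top");cups(C2,"side")
for u,v in((100,300),(250,300),(400,240),(300,260)): print(C[v,u].round(3))
```

```text
top [262 212 153  11 594] ztop 0.143 circ [0.657 0.046] 0.346 117 ext [0.008 0.346]
top [225 217   8   6  17] ztop 0.142 circ [0.66  0.301] 0.016 7 ext [0.    0.016]
top [239 217   7   6  15] ztop 0.139 circ [0.66  0.262] 0.002 2 ext [0.001 0.002]
top [249 217  13   6  26] ztop 0.14 circ [0.66  0.231] 0.012 5 ext [0.    0.011]
top [192 219   6   5  13] ztop 0.138 circ [0.66 0.38] 0.012 4 ext [0.001 0.012]
top [138 225  13   9  95] ztop 0.12 circ [0.647 0.507] 0.026 54 ext [0.014 0.024]
top [266 236  16  14 154] ztop 0.054 circ [0.618 0.204] 0.041 71 ext [0.03  0.038]
top [230 248  13  14  81] ztop 0.063 circ [0.589 0.298] 0.032 51 ext [0.031 0.028]
top [414 254  15  14  86] ztop 0.063 circ [ 0.56  -0.161] 0.031 45 ext [0.031 0.029]
top [ 347  263   50   49 1815] ztop 0.206 circ [ 0.489 -0.025] 0.065 331 ext [0.063 0.028]
top [442 281  31  28 265] ztop 0.069 circ [ 0.473 -0.241] 0.068 128 ext [0.066 0.066]
top [166 288  26  23 197] ztop 0.067 circ [0.484 0.436] 0.055 87 ext [0.051 0.053]
top [410 296  15  13  77] ztop 0.064 circ [ 0.458 -0.143] 0.031 42 ext [0.029 0.03 ]
side [229 131
[... 223 characters left out ...]
xt [0.031 0.034]
side [291 221  17  13 150] ztop 0.054 circ [0.62  0.204] 0.039 57 ext [0.026 0.035]
side [367 243   5   8  14] ztop 0.142 circ [0.66  0.016] 0.006 5 ext [0.001 0.006]
side [383 260  39  40 316] ztop 0.141 circ [ 0.657 -0.081] 0.09 59 ext [0.007 0.09 ]
side [ 295  274   54   76 3323] ztop 0.205 circ [ 0.491 -0.025] 0.065 436 ext [0.064 0.028]
side [385 343  16  18 166] ztop 0.062 circ [ 0.56  -0.161] 0.031 86 ext [0.03  0.029]
side [341 369  17  19 157] ztop 0.062 circ [ 0.459 -0.143] 0.031 86 ext [0.03 0.03]
side [373 393  38  41 463] ztop 0.068 circ [ 0.473 -0.241] 0.066 225 ext [0.065 0.065]
[0.491 0.65  0.004]
[0.48  0.27  0.003]
[ 0.624 -0.122  0.001]
[0.579 0.141 0.003]
```

View pics/topc.png

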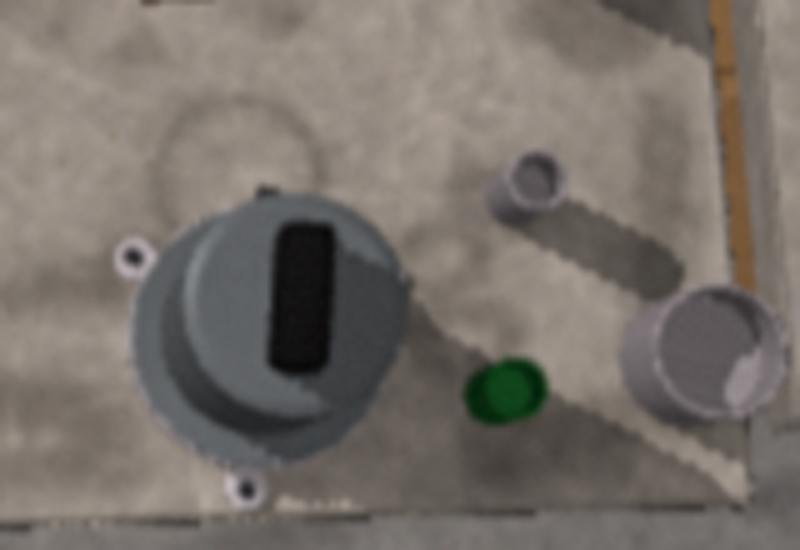

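Run:
```python
from h import *
for n in("top","side"):
    C=cloud(n,np.load(n+"0.npy")); m=(C[...,2]>.193)&(abs(C[...,0]-.49)<.06)&(abs(C[...,1]+.025)<.06)
    P=C[m]; r=cv2.minAreaRect((P[:,:2]*1000).astype(np.float32)); print(n,r,np.median(P[:,2]))
    f=(C[...,2]>.018)&(C[...,2]<.05)&(abs(C[...,0]-.49)<.09)&(abs(C[...,1]+.025)<.09); Q=C[f]
    g=np.hypot(Q[:,0]-.49,Q[:,1]+.025); k=Q[g>.067]; print(np.median(Q[:,2]),k.round(3)[:12])
    h=(C[...,2]>.162)&(C[...,2]<.18)&(abs(C[...,0]-.49)<.06)&(abs(C[...,1]+.025)<.06);H=C[h]; print("top disc",cv2.minEnclosingCircle((H[:,:2]*1000).astype(np.float32)),np.median(H[:,2]))
print("key px",atz("top",368,262.5,.022), "ears",atz("top",315+133/5,225+257/5,.0),atz("top",315+246/5,225+489/5,.0))
```

```text
top ((489.6495361328125, -23.941829681396484), (24.046024322509766, 63.237003326416016), 83.80267333984375) 0.20355950145263682
0.02823904771065683 [[ 0.564 -0.027  0.027]
 [ 0.564 -0.029  0.028]
 [ 0.564 -0.032  0.027]
 [ 0.564 -0.034  0.03 ]
 [ 0.564 -0.036  0.03 ]
 [ 0.562 -0.026  0.029]
 [ 0.561 -0.028  0.033]
 [ 0.561 -0.031  0.033]
 [ 0.562 -0.034  0.025]
 [ 0.486  0.042  0.019]]
top disc ((489.7786865234375, -24.040760040283203), 49.793487548828125) 0.1699939948876633
side ((490.3348693847656, -25.185726165771484), (23.898090362548828, 63.29471969604492), 83.95842742919922) 0.20352306959706978
0.028484309594208255 [[ 0.566 -0.027  0.027]
 [ 0.563 -0.028  0.029]
 [ 0.564 -0.03   0.03 ]
 [ 0.566 -0.03   0.028]
 [ 0.56  -0.03   0.031]
 [ 0.563 -0.031  0.027]
 [ 0.564 -0.033  0.03 ]
 [ 0.559 -0.032  0.03 ]
 [ 0.561 -0.032  0.028]
 [ 0.563 -0.036  0.03 ]
 [ 0.557 -0.033  0.029]
 [ 0.559 -0.034  0.028]]
top disc ((491.0126953125, -24.203142166137695), 50.467002868652344) 0.16993206039276637
key px [ 0.56388158 -0.03220753  0.022     ] ears [0.53327062 0.03494858 0.        ] [ 0.413566   -0.01732617  0.        ]
```

```bash
cat >> h.py <<'E'
from scipy.spatial.transform import Rotation as Ro
def go(*pts, yaw=None, s=None):
    """print shifts (in 0.025 m units, tool axes) after a turn to yaw"""
    s=s or robot.observe(); p=np.array(s["tool_pos"]); r=Ro.from_euler("xyz",s["tool_rot"])
    y=s["tool_rot"][2] if yaw is None else yaw
    r2=Ro.from_euler("xyz",[np.pi,0,y]); print("t",round(float(s["time"]),2),"turn /90deg",((r.inv()*r2).as_rotvec()/(np.pi/2)).round(3))
    for q in pts: print("shift",(r2.inv().apply(np.array(q)-p)/.025).round(2)); p=np.array(q)
E
python3 -c "
from h import *
go([.49,-.0245,.25],[.49,-.0245,.174],yaw=np.pi-.106)"
```

```text
t 0.1 turn /90deg [-0.001 -0.    -0.172]
shift [-14.   -19.13  -0.96]
shift [ 0.   -0.    3.04]
```

>>> {"method": "send_rows", "body": {"plan": [[[0,0,-0.48],[0,0,-0.086]],[[0,0,-0.48],[0,0,-0.086]],[[-0.7,-0.957,0],[0,0,0]],[[-0.7,-0.957,0],[0,0,0]],[[-0.7,-0.957,0],[0,0,0]],[[-0.7,-0.957,0],[0,0,0]],[[-0.7,-0.957,0],[0,0,0]],[[-0.7,-0.957,0],[0,0,0]],[[-0.7,-0.957,0],[0,0,0]],[[-0.7,-0.957,0],[0,0,0]]], "gripper": 1}}

```text
time: 1.35
tool_pos: [0.3119, 0.2823, 0.2505]
tool_rot: [-3.141, -0.0, 3.036]
contact_force: [0.2, -0.9, -0.6]
opening: 0.0916
grip_force: 0.0
```

>>> {"method": "send_rows", "body": {"plan": [[[-0.7,-0.957,0],[0,0,0]],[[-0.7,-0.957,0],[0,0,0]],[[-0.7,-0.957,0],[0,0,0]],[[-0.7,-0.957,0],[0,0,0]],[[-0.7,-0.957,0],[0,0,0]],[[-0.7,-0.957,0],[0,0,0]],[[-0.7,-0.957,0],[0,0,0]],[[-0.7,-0.957,0],[0,0,0]],[[-0.7,-0.957,0],[0,0,0]],[[-0.7,-0.957,0],[0,0,0]]]}}

```text
time: 2.6
tool_pos: [0.4607, 0.026, 0.2504]
tool_rot: [3.141, -0.001, 3.036]
contact_force: [0.5, 0.0, 1.4]
opening: 0.0916
grip_force: 0.0
```

>>> {"method": "send_rows", "body": {"plan": [[[-0.7,-0.957,0],[0,0,0]],[[-0.7,-0.957,0],[0,0,0]],[[0,0,0],[0,0,0]],[[0,0,0],[0,0,0]],[[0,0,0],[0,0,0]],[[0,0,0],[0,0,0]],[[0,0,0],[0,0,0]],[[0,0,0],[0,0,0]],[[0,0,0],[0,0,0]],[[0,0,0],[0,0,0]]]}}

```text
time: 3.85
tool_pos: [0.4903, -0.0244, 0.2507]
tool_rot: [3.142, 0.0, 3.036]
contact_force: [0.7, -0.8, -0.6]
opening: 0.0917
grip_force: 0.0
```

```bash
python3 -c "
from h import *
go([.49,-.0245,.25],[.49,-.0245,.174],yaw=np.pi-.106)"
```

```text
t 3.85 turn /90deg [0. 0. 0.]
shift [ 0.01 -0.01  0.03]
shift [ 0.   -0.    3.04]
```

>>> {"method": "send_rows", "body": {"plan": [[[0,0,0.75],[0,0,0]],[[0,0,0.75],[0,0,0]],[[0,0,0.75],[0,0,0]],[[0,0,0.5],[0,0,0]],[[0,0,0.3],[0,0,0]],[[0,0,0],[0,0,0]],[[0,0,0],[0,0,0]],[[0,0,0],[0,0,0]],[[0,0,0],[0,0,0]],[[0,0,0],[0,0,0]]]}}

```text
time: 5.1
tool_pos: [0.4903, -0.0243, 0.1746]
tool_rot: [3.142, 0.0, 3.036]
contact_force: [-0.2, 0.2, -0.4]
opening: 0.0918
grip_force: 0.0
```

>>> {"method": "send_rows", "body": {"plan": [[[0,0,0],[0,0,0]],[[0,0,0],[0,0,0]],[[0,0,0],[0,0,0]],[[0,0,0],[0,0,0]],[[0,0,0],[0,0,0]],[[0,0,0],[0,0,0]],[[0,0,0],[0,0,0]],[[0,0,0],[0,0,0]],[[0,0,0],[0,0,0]],[[0,0,0],[0,0,0]]], "gripper": -1, "force": 30}}

```text
time: 6.35
tool_pos: [0.4903, -0.0243, 0.1744]
tool_rot: [3.142, -0.0, 3.036]
contact_force: [1.3, -0.1, 0.7]
opening: 0.0237
grip_force: 30.0
```

```bash
python3 -c "
from h import *
a=[.4895,-.0245,.235]
go(a,[.50,.145,.235],[.50,.145,.165])"
```

```text
t 6.35 turn /90deg [ 0. -0. -0.]
shift [ 0.03 -0.01 -2.42]
shift [0.3  6.79 0.  ]
shift [ 0.  -0.   2.8]
```

>>> {"method": "send_rows", "body": {"plan": [[[0,0,-0.4],[0,0,0]],[[0,0,-0.8],[0,0,0]],[[0,0,-0.8],[0,0,0]],[[0,0,-0.4],[0,0,0]],[[0,0,0],[0,0,0]],[[0.0,0.5,0],[0,0,0]],[[0.1,0.8,0],[0,0,0]],[[0.1,0.9,0],[0,0,0]],[[0.1,0.9,0],[0,0,0]],[[0,0.9,0],[0,0,0]]]}}

```text
time: 7.6
tool_pos: [0.4927, 0.0775, 0.2336]
tool_rot: [3.141, -0.002, 3.036]
contact_force: [-0.1, -0.2, -2.5]
opening: 0.0239
grip_force: 30.0
```

>>> {"method": "send_rows", "body": {"plan": [[[0,0.9,0],[0,0,0]],[[0,0.9,0],[0,0,0]],[[0,0.7,0],[0,0,0]],[[0,0.3,0],[0,0,0]],[[0,0,0.5],[0,0,0]],[[0,0,0.8],[0,0,0]],[[0,0,0.7],[0,0,0]],[[0,0,0.5],[0,0,0]],[[0,0,0.3],[0,0,0]],[[0,0,0],[0,0,0]]]}}

```text
time: 8.85
tool_pos: [0.5006, 0.1453, 0.1641]
tool_rot: [-3.141, -0.001, 3.036]
contact_force: [0.6, -0.3, -1.9]
opening: 0.0241
grip_force: 30.0
```

>>> {"method": "send_rows", "body": {"plan": [[[0,0,0.08],[0,0,0]],[[0,0,0.06],[0,0,0]],[[0,0,0.0],[0,0,0]],[[0,0,0],[0,0,0]],[[0,0,0],[0,0,0]],[[0,0,0],[0,0,0]],[[0,0,0],[0,0,0]],[[0,0,0],[0,0,0]],[[0,0,0],[0,0,0]],[[0,0,0],[0,0,0]]]}}

```text
time: 10.1
tool_pos: [0.5007, 0.1455, 0.161]
tool_rot: [3.142, 0.0, 3.036]
contact_force: [0.0, 0.2, -2.8]
opening: 0.0238
grip_force: 30.0
```

>>> {"method": "send_rows", "body": {"plan": [[[0,0,0.03],[0,0,0]],[[0,0,0.02],[0,0,0]],[[0,0,0.0],[0,0,0]],[[0,0,0],[0,0,0]],[[0,0,0],[0,0,0]],[[0,0,0],[0,0,0]],[[0,0,0],[0,0,0]],[[0,0,0],[0,0,0]],[[0,0,0],[0,0,0]],[[0,0,0],[0,0,0]]]}}

```text
time: 11.35
tool_pos: [0.5009, 0.1455, 0.1605]
tool_rot: [3.141, 0.001, 3.036]
contact_force: [-2.2, -0.4, 6.2]
opening: 0.0238
grip_force: 30.0
```

>>> {"method": "send_rows", "body": {"plan": [[[0,0,0],[0,0,0]],[[0,0,0],[0,0,0]],[[0,0,0.0],[0,0,0]],[[0,0,0],[0,0,0]],[[0,0,0],[0,0,0]],[[0,0,-0.5],[0,0,0]],[[0,0,-0.9],[0,0,0]],[[0,0,-0.9],[0,0,0]],[[0,0,-0.9],[0,0,0]],[[0,0,-0.8],[0,0,0]]], "gripper": 1}}

```text
time: 12.6
tool_pos: [0.5009, 0.1455, 0.2616]
tool_rot: [3.141, 0.001, 3.036]
contact_force: [0.9, 0.7, -0.2]
opening: 0.0917
grip_force: 0.0
```

```bash
cat >> h.py <<'E'
def find(n,d):
    C=cloud(n,d); m=((C[...,2]>0.04)&(C[...,2]<.2)&(C[...,0]>.40)&(C[...,0]<.635)&(C[...,1]>-.3)&(C[...,1]<.52)).astype(np.uint8)
    k,l,s,_=cv2.connectedComponentsWithStats(m)
    for i in range(1,k):
        if s[i,4]<30: continue
        P=C[l==i]; zt=np.percentile(P[:,2],97); Q=P[P[:,2]>zt-.008]; c,r=cv2.minEnclosingCircle((Q[:,:2]*1000).astype(np.float32))
        print(n,"ztop",zt.round(3),"c",np.round(c,1),"dia",round(2*r,1))
    return C
E
python3 - <<'E'
from h import *
for n in("top","side"):
    p,d=read_camera(n); cv2.imwrite(f"pics/{n}1.png",p); C=find(n,d); np.save(n+"1.npy",d)
    r=np.hypot(C[...,0]-.49,C[...,1]+.0245)
    f=(r<.075)&(C[...,2]>.019)&(C[...,2]<.05); Q=C[f]; c,rr=cv2.minEnclosingCircle((Q[:,:2]*1000).astype(np.float32)); print("rim",c,2*rr,np.median(Q[:,2]))
    g=(r<.045); print("floor",np.median(C[g][:,2]))
    h=(r>.056)&(r<.064)&(C[...,2]<.021); N=C[h]; print("notch",N.mean(0),len(N)) 
p=cv2.imread("pics/top1.png")
cv2.imwrite("pics/top1c.png",cv2.resize(p[215:335,330:430],None,fx=5,fy=5,interpolation=cv2.INTER_CUBIC))
print(robot.observe()["tool_pos"])
E
```

```text
top ztop 0.063 c [ 559.6 -160.6] dia 31.1
top ztop 0.066 c [515.  426.3] dia 54.1
top ztop 0.069 c [ 472.6 -241.8] dia 67.0
top ztop 0.191 c [477.6 147.8] dia 24.9
top ztop 0.064 c [ 458.2 -142.3] dia 31.0
rim (490.2810363769531, -24.124418258666992) 132.60646057128906 0.024072686237612762
floor 0.006486431889592665
notch [ 0.52105302 -0.02970698  0.01760178] 44
side ztop 0.066 c [515.2 425.5] dia 57.3
side ztop 0.19 c [500.6 144.3] dia 64.4
side ztop 0.062 c [ 561.  -161.1] dia 31.6
side ztop 0.062 c [ 458.7 -143.5] dia 30.8
side ztop 0.068 c [ 473.5 -241.6] dia 66.1
rim (491.7475280761719, -24.55366325378418) 134.46617126464844 0.024145255386514294
floor 0.005750319392311937
notch [ 0.46179508 -0.02557048 -0.52835249] 314
[0.50190755 0.14566549 0.2627168 ]
```

View pics/top1c.png

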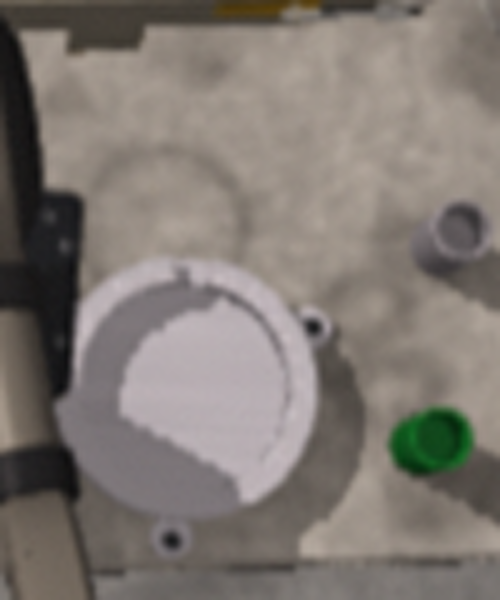

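>>> {"method": "send_rows", "body": {"plan": [[[0,0,0],[0,0,0.117]],[[0,0,0],[0,0,0.117]],[[0,0,0],[0,0,0.117]],[[0,0,0],[0,0,0.117]],[[0,0,0],[0,0,0.117]],[[0,0,0],[0,0,0.117]],[[0,0,0],[0,0,0.117]],[[0,0,0],[0,0,0.114]],[[-0.5,0,0],[0,0,0]],[[-1,0,0],[0,0,0]]]}}

```text
time: 13.95
tool_pos: [0.5005, 0.1075, 0.2593]
tool_rot: [-3.141, 0.0, 1.576]
contact_force: [0.3, -0.3, -0.1]
opening: 0.0922
grip_force: 0.0
```

Run:
```python
from h import *
C=cloud("top",np.load("top1.npy"));x,y,z=C[...,0],C[...,1],C[...,2]
for a in np.arange(.37,.62,.04):
    print(round(a,2),[round(float(np.nanmax(z[(abs(x-a)<.02)&(abs(y-b)<.01)],initial=-1)),2) for b in np.arange(-.2,-.36,-.02)])
e=atz("top",366.4,270,.02); print("notch",e,np.degrees(np.arctan2(e[1]+.0245,e[0]-.49)))
go([.473,-.2417,.25],[.473,-.2417,.036],yaw=np.pi/2)
```

```text
0.37 [-0.8, -0.8, -0.8, -0.8, -0.8, -0.8, -0.8, -0.8]
0.41 [0.01, 0.0, 0.01, 0.01, 0.0, -0.8, -0.8, -0.8]
0.45 [0.07, 0.07, 0.07, 0.07, 0.07, -0.02, -0.01, -0.01]
0.49 [0.07, 0.07, 0.07, 0.07, 0.07, -0.02, -0.01, -0.01]
0.53 [0.01, 0.01, 0.01, 0.01, 0.0, 0.14, 0.15, 0.15]
0.57 [0.01, 0.01, 0.01, 0.01, 0.0, 0.15, 0.15, 0.15]
0.61 [0.01, 0.01, 0.01, 0.01, 0.0, 0.15, 0.15, 0.15]
notch [ 0.54506628 -0.0273968   0.02      ] -3.0113043994864377
t 13.95 turn /90deg [-0.     0.     0.004]
shift [-13.97  -1.1    0.37]
shift [ 0.   -0.    8.56]
```

Run:
```python
from h import *
go([.473,-.2417,.25],[.473,-.2417,.036],[.473,-.2417,.17],[.49,-.0245,.17],[.49,-.0245,.043],yaw=np.radians(110))
```

```text
t 13.95 turn /90deg [-0.    -0.    -0.219]
shift [-12.75  -5.81   0.37]
shift [ 0.   -0.    8.56]
shift [ 0.    0.   -5.36]
shift [7.93 3.61 0.  ]
shift [ 0.   -0.    5.08]
```

>>> {"method": "send_rows", "body": {"plan": [[[0,0,0],[0,0,-0.11]],[[0,0,0],[0,0,-0.109]],[[-0.5,-0.2,0],[0,0,0]],[[-0.9,-0.4,0],[0,0,0]],[[-1,-0.46,0],[0,0,0]],[[-1,-0.46,0],[0,0,0]],[[-1,-0.46,0],[0,0,0]],[[-1,-0.46,0],[0,0,0]],[[-1,-0.46,0],[0,0,0]],[[-1,-0.46,0],[0,0,0]]]}}

```text
time: 15.2
tool_pos: [0.4833, -0.0964, 0.2596]
tool_rot: [-3.141, 0.0, 1.912]
contact_force: [0.5, -0.3, 0.8]
opening: 0.0919
grip_force: 0.0
```

>>> {"method": "send_rows", "body": {"plan": [[[-1,-0.46,0],[0,0,0]],[[-1,-0.46,0],[0,0,0]],[[-1,-0.46,0.5],[0,0,0]],[[-1,-0.46,0.8],[0,0,0]],[[-0.85,-0.34,0.8],[0,0,0]],[[-0.5,-0.22,0.5],[0,0,0]],[[0,0,0.4],[0,0,0]],[[0,0,0],[0,0,0]],[[0,0,0],[0,0,0]],[[0,0,0],[0,0,0]]]}}

```text
time: 16.45
tool_pos: [0.473, -0.2402, 0.1854]
tool_rot: [3.141, 0.001, 1.915]
contact_force: [0.3, -0.3, -0.8]
opening: 0.0919
grip_force: 0.0
```

Run:
```python
from h import *
c=cal("wrist"); p,d=read_camera("wrist"); cv2.imwrite("pics/w1.png",p)
K,R,t=c; o=-R.T@t
# project expected rim circle of cup a
for X in ([.473,-.2417,.066],[.473,-.2417,.0]):
    q=R@np.array(X)+t; r=np.arccos(q[2]/np.linalg.norm(q)); k=r/np.hypot(q[0],q[1]); print(K[0,0]*q[0]*k+K[0,2],K[1,1]*q[1]*k+K[1,2])
print("cam",o,K[0,0]); go([.473,-.2417,.036],yaw=np.radians(110))
for n in("top","side"): find(n,read_camera(n)[1])
```

```text
317.5513393323153 233.7823884757729
317.72737243698845 215.44647790396508
cam [ 0.44829787 -0.17051934  0.34302968] 371.64829954431775
t 16.5 turn /90deg [ 0.     0.001 -0.003]
shift [-0.05 -0.01  5.97]
top ztop 0.054 c [616.  203.8] dia 38.6
top ztop 0.063 c [588.9 297.9] dia 31.2
top ztop 0.063 c [ 559.5 -160.7] dia 31.0
top ztop 0.192 c [501. 145.] dia 64.9
top ztop 0.067 c [515.6 426.6] dia 55.1
top ztop 0.069 c [ 472.6 -241.1] dia 66.2
top ztop 0.063 c [ 457.6 -142.8] dia 30.3
side ztop 0.062 c [ 557.3 -151.8] dia 24.6
side ztop 0.062 c [ 458.9 -143.7] dia 31.6
```

View pics/w1.png

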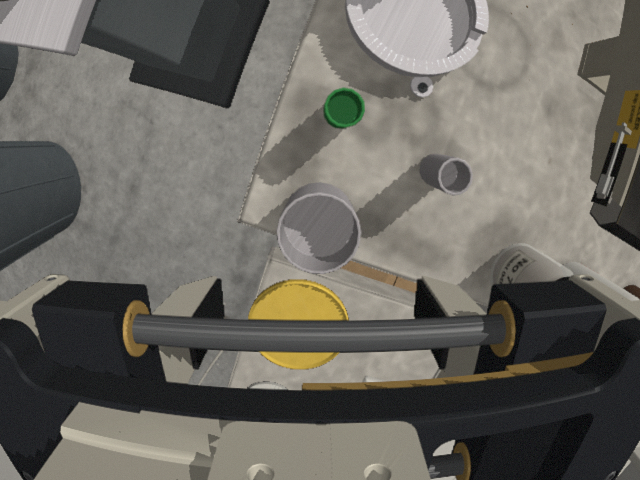

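>>> {"method": "send_rows", "body": {"plan": [[[-0.05,0,0.6],[0,0,0]],[[0,0,0.8],[0,0,0]],[[0,0,0.9],[0,0,0]],[[0,0,0.9],[0,0,0]],[[0,0,0.9],[0,0,0]],[[0,0,0.8],[0,0,0]],[[0,0,0.65],[0,0,0]],[[0,0,0.4],[0,0,0]],[[0,0,0],[0,0,0]],[[0,0,0],[0,0,0]]]}}

```text
time: 17.85
tool_pos: [0.4732, -0.242, 0.0363]
tool_rot: [3.141, 0.001, 1.914]
contact_force: [-0.8, 0.1, -0.1]
opening: 0.092
grip_force: 0.0
```

>>> {"method": "send_rows", "body": {"plan": [[[0,0,0],[0,0,0]],[[0,0,0],[0,0,0]],[[0,0,0],[0,0,0]],[[0,0,0],[0,0,0]],[[0,0,0],[0,0,0]],[[0,0,-0.2],[0,0,0]],[[0,0,-0.4],[0,0,0]],[[0,0,-0.4],[0,0,0]],[[0,0,0],[0,0,0]],[[0,0,0],[0,0,0]]], "gripper": -1, "force": 45}}

```text
time: 19.1
tool_pos: [0.4729, -0.2417, 0.061]
tool_rot: [3.142, -0.0, 1.914]
contact_force: [-0.8, 0.3, -3.8]
opening: 0.0662
grip_force: 45.0
```

Run:
```python
from h import *
go([.473,-.2417,.17],[.49,-.0245,.17],[.49,-.0245,.0425],yaw=np.radians(110))
```

```text
t 19.1 turn /90deg [ 0.    -0.    -0.003]
shift [-0.    0.01 -4.36]
shift [7.93 3.61 0.  ]
shift [ 0.  -0.   5.1]
```

>>> {"method": "send_rows", "body": {"plan": [[[0,0,-0.6],[0,0,0]],[[0,0,-0.9],[0,0,0]],[[0,0,-0.9],[0,0,0]],[[0.2,0.1,-0.8],[0,0,0]],[[0.6,0.27,0],[0,0,0]],[[0.9,0.4,0],[0,0,0]],[[0.9,0.4,0],[0,0,0]],[[0.9,0.4,0],[0,0,0]],[[0.9,0.4,0],[0,0,0]],[[0.9,0.4,0],[0,0,0]]]}}

```text
time: 20.35
tool_pos: [0.4833, -0.0952, 0.1402]
tool_rot: [-3.14, -0.001, 1.915]
contact_force: [-0.3, 0.4, -3.5]
opening: 0.0664
grip_force: 45.0
```

>>> {"method": "send_rows", "body": {"plan": [[[0.9,0.42,0],[0,0,0]],[[0.9,0.42,0],[0,0,0]],[[0.6,0.3,0],[0,0,0]],[[0.23,0.1,0],[0,0,0]],[[0,0,0.5],[0,0,0]],[[0,0,0.8],[0,0,0]],[[0,0,0.8],[0,0,0]],[[0,0,0.6],[0,0,0]],[[0,0,0.3],[0,0,0]],[[0,0,0],[0,0,0]]]}}

```text
time: 21.6
tool_pos: [0.4907, -0.0251, 0.0653]
tool_rot: [-3.14, -0.001, 1.914]
contact_force: [0.5, 1.2, -2.6]
opening: 0.0663
grip_force: 45.0
```

Run:
```python
from h import *
go([.49,-.0245,.0425],yaw=np.radians(110))
```

```text
t 21.6 turn /90deg [-0.001 -0.    -0.004]
shift [ 0.03 -0.02  0.91]
```

>>> {"method": "send_rows", "body": {"plan": [[[0.03,-0.02,0.4],[0,0,0]],[[0,0,0.3],[0,0,0]],[[0,0,0.15],[0,0,0]],[[0,0,0.05],[0,0,0]],[[0,0,0.02],[0,0,0]],[[0,0,0.02],[0,0,0]],[[0,0,0],[0,0,0]],[[0,0,0],[0,0,0]],[[0,0,0],[0,0,0]],[[0,0,0],[0,0,0]]]}}

```text
time: 22.85
tool_pos: [0.4904, -0.0242, 0.0425]
tool_rot: [3.141, -0.0, 1.914]
contact_force: [0.7, 0.6, -2.9]
opening: 0.0661
grip_force: 45.0
```

>>> {"method": "send_rows", "body": {"plan": [[[0,0,0],[0,0,0]],[[0,0,0],[0,0,0]],[[0,0,0],[0,0,0]],[[0,0,0],[0,0,0]],[[0,0,-0.4],[0,0,0]],[[0,0,-0.8],[0,0,0]],[[0,0,-1],[0,0,0]],[[0,0,-1],[0,0,0]],[[0,0,-1],[0,0,0]],[[0,0,-1],[0,0,0]]], "gripper": 1}}

```text
time: 24.1
tool_pos: [0.4904, -0.0242, 0.1741]
tool_rot: [3.141, 0.0, 1.914]
contact_force: [-0.6, 0.1, -0.6]
opening: 0.0918
grip_force: 0.0
```

Run:
```python
from h import *
for n in("top","side"): find(n,read_camera(n)[1])
# to b: over the cover, jaws
go([.49,-.0245,.265],[.5155,.426,.265],[.5155,.426,.10],[.5155,.426,.04],yaw=np.radians(110))
print(robot.observe()["qpos"].round(2))
```

```text
top ztop 0.054 c [618.3 204.6] dia 40.3
top ztop 0.062 c [589.7 297.9] dia 31.5
top ztop 0.191 c [501.  145.1] dia 64.8
top ztop 0.067 c [515.6 426.2] dia 54.2
top ztop 0.063 c [ 458. -143.] dia 30.5
side ztop 0.191 c [501.3 145.6] dia 64.3
side ztop 0.074 c [490.5 -25.1] dia 66.3
side ztop 0.063 c [ 560.5 -161. ] dia 31.0
side ztop 0.062 c [ 458.8 -143.4] dia 30.8
t 24.2 turn /90deg [ 0.003  0.002 -0.003]
shift [ 0.03 -0.07 -3.58]
shift [16.58  7.12  0.  ]
shift [ 0.  -0.   6.6]
shift [ 0.  -0.   2.4]
[-0.21  0.33  1.69  0.    1.11 -0.55]
```

Run:
```python
from h import *
go([.49,-.0245,.265],[.5155,.4263,.265],[.5155,.4263,.04],yaw=np.radians(70))
```

```text
t 24.2 turn /90deg [0.004 0.001 0.441]
shift [-0.03 -0.07 -3.58]
shift [17.29 -5.21 -0.  ]
shift [ 0. -0.  9.]
```

>>> {"method": "send_rows", "body": {"plan": [[[0,0,-0.7],[0,0,0.11]],[[0,0,-1],[0,0,0.11]],[[0,0,-1],[0,0,0.11]],[[0,0,-0.9],[0,0,0.111]],[[0.4,-0.12,0],[0,0,0]],[[0.9,-0.27,0],[0,0,0]],[[1,-0.3,0],[0,0,0]],[[1,-0.3,0],[0,0,0]],[[1,-0.3,0],[0,0,0]],[[1,-0.3,0],[0,0,0]]]}}

```text
time: 25.45
tool_pos: [0.4975, 0.1154, 0.2606]
tool_rot: [-3.139, 0.001, 1.226]
contact_force: [0.3, 0.3, -0.8]
opening: 0.0916
grip_force: 0.0
```

>>> {"method": "send_rows", "body": {"plan": [[[1,-0.3,0],[0,0,0]],[[1,-0.3,0],[0,0,0]],[[1,-0.3,0],[0,0,0]],[[1,-0.3,0],[0,0,0]],[[1,-0.3,0],[0,0,0]],[[1,-0.3,0],[0,0,0]],[[1,-0.3,0],[0,0,0]],[[1,-0.3,0],[0,0,0]],[[1,-0.3,0.4],[0,0,0]],[[1,-0.3,0.8],[0,0,0]]]}}

```text
time: 26.7
tool_pos: [0.5131, 0.376, 0.231]
tool_rot: [-3.141, 0.0, 1.224]
contact_force: [0.3, -0.7, -0.4]
opening: 0.0916
grip_force: 0.0
```

>>> {"method": "send_rows", "body": {"plan": [[[1,-0.32,0.8],[0,0,0]],[[0.7,-0.2,0.5],[0,0,0]],[[0.29,-0.1,0.5],[0,0,0]],[[0,0,0],[0,0,0]],[[0,0,0],[0,0,0]],[[0,0,0],[0,0,0]],[[0,0,0],[0,0,0]],[[0,0,0],[0,0,0]],[[0,0,0],[0,0,0]],[[0,0,0],[0,0,0]]]}}

```text
time: 27.95
tool_pos: [0.5159, 0.4265, 0.1875]
tool_rot: [3.142, -0.0, 1.222]
contact_force: [0.0, -0.4, -0.3]
opening: 0.0916
grip_force: 0.0
```

```bash
cat >> h.py <<'E'
def wproj(X,c):
    K,R,t=c; q=R@np.array(X,float)+t; r=np.arccos(q[2]/np.linalg.norm(q)); k=r/np.hypot(q[0],q[1]); return np.array([K[0,0]*q[0]*k+K[0,2],K[1,1]*q[1]*k+K[1,2]])
E
python3 - <<'E'
from h import *
c=cal("wrist"); p,d=read_camera("wrist"); cv2.imwrite("pics/w2.png",p)
X=np.array([.5155,.4263,.064]); print(wproj(X,c))
for a in np.radians([0,90,180,270]): print(wproj(X+[.027*np.cos(a),.027*np.sin(a),0],c).round(1))
for n in("top","side"): find(n,read_camera(n)[1])
go(X-[0,0,.024],yaw=np.radians(70))
E
```

```text
[317.93175646 231.56916795]
[350.5 220.1]
[305.9 199.6]
[285.9 242.9]
[329.5 262.1]
top ztop 0.054 c [617.5 204.8] dia 41.3
top ztop 0.063 c [588.9 297.8] dia 31.0
top ztop 0.063 c [ 560.1 -161.1] dia 31.2
top ztop 0.192 c [500.9 145.3] dia 65.3
top ztop 0.067 c [515.2 426.2] dia 54.3
top ztop 0.076 c [489.6 -24.2] dia 65.9
top ztop 0.063 c [ 458.2 -143.1] dia 30.8
side ztop 0.066 c [515.6 426.4] dia 56.0
side ztop 0.061 c [589.7 298. ] dia 32.6
side ztop 0.191 c [501.1 144.7] dia 64.7
side ztop 0.074 c [490.3 -23.9] dia 66.8
side ztop 0.062 c [ 560.3 -160.5] dia 31.4
side ztop 0.063 c [ 458.8 -143.4] dia 30.7
t 28.1 turn /90deg [-0. -0.  0.]
shift [-0.01 -0.01  5.9 ]
```

View pics/w2.png

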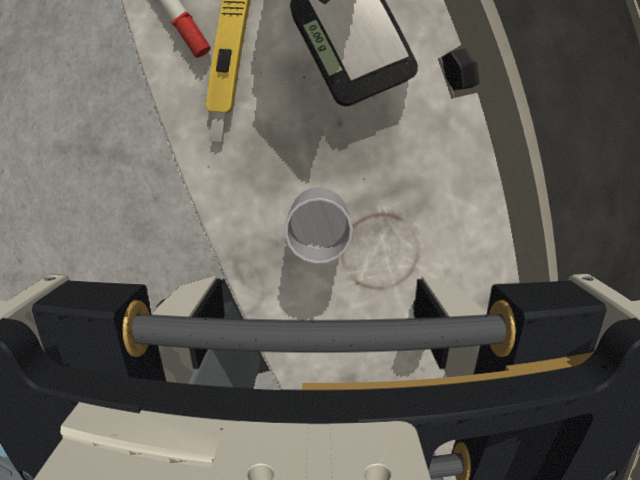

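>>> {"method": "send_rows", "body": {"plan": [[[0,0,0.6],[0,0,0]],[[0,0,0.8],[0,0,0]],[[0,0,0.9],[0,0,0]],[[0,0,0.9],[0,0,0]],[[0,0,0.9],[0,0,0]],[[0,0,0.8],[0,0,0]],[[0,0,0.6],[0,0,0]],[[0,0,0.4],[0,0,0]],[[0,0,0],[0,0,0]],[[0,0,0],[0,0,0]]]}}

```text
time: 29.35
tool_pos: [0.5163, 0.4268, 0.0407]
tool_rot: [3.141, -0.001, 1.222]
contact_force: [0.2, 0.0, 0.2]
opening: 0.0917
grip_force: 0.0
```

>>> {"method": "send_rows", "body": {"plan": [[[0,0,0],[0,0,0]],[[0,0,0],[0,0,0]],[[0,0,0],[0,0,0]],[[0,0,0],[0,0,0]],[[0,0,0],[0,0,0]],[[0,0,0],[0,0,0]],[[0,0,-0.3],[0,0,0]],[[0,0,-0.7],[0,0,0]],[[0,0,-0.5],[0,0,0]],[[0,0,0],[0,0,0]]], "gripper": -1, "force": 45}}

```text
time: 30.6
tool_pos: [0.5168, 0.4271, 0.0796]
tool_rot: [3.139, -0.003, 1.222]
contact_force: [-0.1, 0.8, -3.1]
opening: 0.0535
grip_force: 45.0
```

Run:
```python
from h import *
go([.5155,.4263,.285],[.490,-.0242,.285],[.49,-.0242,.12],[.49,-.0242,.0765],yaw=np.radians(70))
```

```text
t 30.6 turn /90deg [ 0.001 -0.002 -0.   ]
shift [-0.05 -0.04 -8.22]
shift [-17.28   5.2    0.  ]
shift [ 0.  -0.   6.6]
shift [ 0.   -0.    1.74]
```

>>> {"method": "send_rows", "body": {"plan": [[[0,0,-0.8],[0,0,0]],[[0,0,-1],[0,0,0]],[[0,0,-1],[0,0,0]],[[0,0,-1],[0,0,0]],[[0,0,-1],[0,0,0]],[[0,0,-1],[0,0,0]],[[-0.4,0.12,-1],[0,0,0]],[[-0.9,0.27,-1],[0,0,0]],[[-1,0.3,-0.3],[0,0,0]],[[-1,0.3,0],[0,0,0]]]}}

```text
time: 31.85
tool_pos: [0.5109, 0.3398, 0.2806]
tool_rot: [3.141, -0.001, 1.222]
contact_force: [-0.3, -0.4, -2.4]
opening: 0.0537
grip_force: 45.0
```

>>> {"method": "send_rows", "body": {"plan": [[[-1,0.3,0],[0,0,0]],[[-1,0.3,0],[0,0,0]],[[-1,0.3,0],[0,0,0]],[[-1,0.3,0],[0,0,0]],[[-1,0.3,0],[0,0,0]],[[-1,0.3,0],[0,0,0]],[[-1,0.3,0],[0,0,0]],[[-1,0.3,0],[0,0,0]],[[-1,0.3,0],[0,0,0]],[[-1,0.3,0],[0,0,0]]]}}

```text
time: 33.1
tool_pos: [0.4954, 0.0791, 0.2798]
tool_rot: [-3.141, 0.0, 1.222]
contact_force: [0.2, -0.3, -3.5]
opening: 0.0536
grip_force: 45.0
```

>>> {"method": "send_rows", "body": {"plan": [[[-1,0.3,0],[0,0,0]],[[-1,0.3,0],[0,0,0]],[[-1,0.3,0],[0,0,0]],[[-0.7,0.2,0.4],[0,0,0]],[[-0.28,0.1,0.8],[0,0,0]],[[0,0,1],[0,0,0]],[[0,0,1],[0,0,0]],[[0,0,1],[0,0,0]],[[0,0,1],[0,0,0]],[[0,0,0.8],[0,0,0]]]}}

```text
time: 34.35
tool_pos: [0.4892, -0.0235, 0.1283]
tool_rot: [-3.14, -0.0, 1.222]
contact_force: [1.4, -0.6, -2.8]
opening: 0.0534
grip_force: 45.0
```

Run:
```python
from h import *
go([.49,-.0242,.12],[.49,-.0242,.0767],yaw=np.radians(70))
for n in("top","side"): p,d=read_camera(n); find(n,d); cv2.imwrite(f"pics/b_{n}.png",p)
c=[cv2.resize(cv2.imread("pics/b_top.png")[240:330,320:420],(400,360),interpolation=2),cv2.resize(cv2.imread("pics/b_side.png")[260:360,270:370],(400,360),interpolation=2)]
cv2.imwrite("pics/b.png",np.hstack(c))
```

```text
t 34.35 turn /90deg [-0.001 -0.     0.   ]
shift [-0.01  0.04  0.33]
shift [ 0.   -0.    1.73]
top ztop 0.054 c [617.6 204.8] dia 39.6
top ztop 0.064 c [589.  297.5] dia 31.3
top ztop 0.192 c [500.7 144.1] dia 64.9
top ztop 0.062 c [ 457.5 -142.4] dia 29.5
side ztop 0.176 c [498.7 135.8] dia 57.8
side ztop 0.191 c [512.6 -42.1] dia 8.7
side ztop 0.152 c [475.4 -42.7] dia 96.2
side ztop 0.062 c [ 560.5 -161.1] dia 31.0
side ztop 0.062 c [ 459.  -142.9] dia 31.8
```

View pics/b.png

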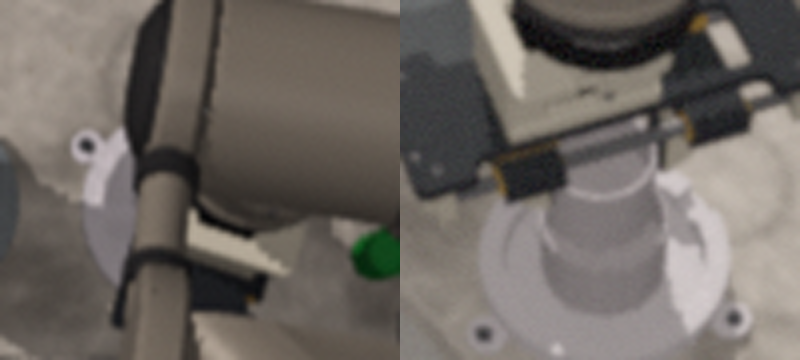

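>>> {"method": "send_rows", "body": {"plan": [[[0,0.04,0.2],[0,0,0]],[[0,0,0.2],[0,0,0]],[[0,0,0.2],[0,0,0]],[[0,0,0.2],[0,0,0]],[[0,0,0.2],[0,0,0]],[[0,0,0.2],[0,0,0]],[[0,0,0],[0,0,0]],[[0,0,0],[0,0,0]],[[0,0,0],[0,0,0]],[[0,0,0],[0,0,0]]]}}

```text
time: 35.7
tool_pos: [0.4911, -0.0241, 0.1001]
tool_rot: [3.141, -0.0, 1.222]
contact_force: [-0.1, -0.1, -1.8]
opening: 0.0536
grip_force: 45.0
```

>>> {"method": "send_rows", "body": {"plan": [[[0,0,0.2],[0,0,0]],[[0,0,0.2],[0,0,0]],[[0,0,0.2],[0,0,0]],[[0,0,0.13],[0,0,0]],[[0,0,0],[0,0,0]],[[0,0,0],[0,0,0]],[[0,0,0],[0,0,0]],[[0,0,0],[0,0,0]],[[0,0,0],[0,0,0]],[[0,0,0],[0,0,0]]]}}

```text
time: 36.95
tool_pos: [0.491, -0.0241, 0.0817]
tool_rot: [3.142, -0.0, 1.222]
contact_force: [0.4, -0.9, -2.7]
opening: 0.0534
grip_force: 45.0
```

Inside with no contact; lower the last 5 mm.

>>> {"method": "send_rows", "body": {"plan": [[[0,0,0.1],[0,0,0]],[[0,0,0.06],[0,0,0]],[[0,0,0.03],[0,0,0]],[[0,0,0.02],[0,0,0]],[[0,0,0],[0,0,0]],[[0,0,0],[0,0,0]],[[0,0,0],[0,0,0]],[[0,0,0],[0,0,0]],[[0,0,0],[0,0,0]],[[0,0,0],[0,0,0]]]}}

```text
time: 38.2
tool_pos: [0.491, -0.0241, 0.0765]
tool_rot: [3.142, -0.0, 1.222]
contact_force: [-0.5, -0.4, -2.6]
opening: 0.0537
grip_force: 45.0
```

>>> {"method": "send_rows", "body": {"plan": [[[0,0,0],[0,0,0]],[[0,0,0],[0,0,0]],[[0,0,0],[0,0,0]],[[0,0,0],[0,0,0]],[[0,0,-0.4],[0,0,0]],[[0,0,-0.8],[0,0,0]],[[0,0,-0.9],[0,0,0]],[[0,0,-0.9],[0,0,0]],[[0,0,0],[0,0,0]],[[0,0,0],[0,0,0]]], "gripper": 1}}

```text
time: 39.45
tool_pos: [0.4906, -0.0241, 0.1511]
tool_rot: [-3.141, -0.0, 1.222]
contact_force: [0.5, 0.4, -1.2]
opening: 0.0916
grip_force: 0.0
```

Run:
```python
from h import *
for n in("top","side"): p,d=read_camera(n); find(n,d)
for a in(70,90,110): go([.56,-.161,.15],[.56,-.161,.04],yaw=np.radians(a))
```

```text
top ztop 0.054 c [617.7 204.8] dia 39.5
top ztop 0.064 c [589.1 298. ] dia 30.7
top ztop 0.192 c [500.7 145.2] dia 64.4
top ztop 0.063 c [ 457.1 -143.2] dia 31.3
side ztop 0.191 c [500.5 141.5] dia 63.8
side ztop 0.187 c [536.8 -50. ] dia 12.8
side ztop 0.101 c [490.9 -24.6] dia 55.5
side ztop 0.17 c [436.1 -15. ] dia 15.8
side ztop 0.063 c [ 560.1 -160.9] dia 31.3
side ztop 0.062 c [ 458.8 -143.7] dia 31.2
t 39.55 turn /90deg [-0.001  0.    -0.   ]
shift [-4.2   4.49  0.03]
shift [ 0.  -0.   4.4]
t 39.55 turn /90deg [-0.001 -0.    -0.222]
shift [-5.48  2.78  0.03]
shift [ 0.  -0.   4.4]
t 39.55 turn /90deg [-0.001 -0.    -0.444]
shift [-6.1   0.74  0.03]
shift [ 0.  -0.   4.4]
```

>>> {"method": "send_rows", "body": {"plan": [[[0,0,0],[0,0,-0.111]],[[0,0,0],[0,0,-0.111]],[[0,0,0],[0,0,-0.111]],[[0,0,0],[0,0,-0.111]],[[0,0,0],[0,0,-0.111]],[[0,0,0],[0,0,-0.111]],[[0,0,0],[0,0,-0.111]],[[0,0,0],[0,0,-0.112]],[[0,0,0],[0,0,0]],[[0,0,0],[0,0,0]]]}}

```text
time: 40.8
tool_pos: [0.4908, -0.0241, 0.1511]
tool_rot: [-3.141, -0.001, 2.615]
contact_force: [0.5, -0.3, 0.6]
opening: 0.0918
grip_force: 0.0
```

Run:
```python
from h import *
go([.56,-.161,.15],[.56,-.161,.04],[.56,-.161,.155],[.4905,-.0243,.155],yaw=np.radians(150))
```

```text
t 40.8 turn /90deg [-0.    -0.    -0.002]
shift [-5.14 -3.36  0.04]
shift [ 0.  -0.   4.4]
shift [ 0.   0.  -4.6]
shift [5.14 3.35 0.  ]
```

>>> {"method": "send_rows", "body": {"plan": [[[-0.4,-0.26,0],[0,0,0]],[[-0.9,-0.59,0],[0,0,0]],[[-1,-0.65,0],[0,0,0]],[[-1,-0.65,0],[0,0,0]],[[-0.9,-0.6,0],[0,0,0]],[[-0.6,-0.4,0],[0,0,0]],[[-0.34,-0.21,0],[0,0,0]],[[0,0,0],[0,0,0]],[[0,0,0],[0,0,0]],[[0,0,0],[0,0,0]]]}}

```text
time: 42.05
tool_pos: [0.5601, -0.1604, 0.1516]
tool_rot: [3.141, -0.0, 2.619]
contact_force: [-1.0, 0.7, -0.4]
opening: 0.0914
grip_force: 0.0
```

Run:
```python
from h import *
c=cal("wrist"); p,d=read_camera("wrist"); 
X=np.array([.56,-.161,.06]); u=wproj(X,c).round(1); print(u, [wproj(X+[.0155*np.cos(a),.0155*np.sin(a),0],c).round(1) for a in np.radians([0,90,180,270])])
g=p[130:330,220:420].copy(); cv2.circle(g,(int(u[0]-220),int(u[1]-130)),1,(0,0,255),-1); cv2.imwrite("pics/w3.png",cv2.resize(g,(600,600),interpolation=2))
for n in("top","side"): find(n,read_camera(n)[1])
go(X-[0,0,.02],yaw=np.radians(150))
```

```text
[317.6 242.5] [array([328.5, 260.6]), array([336.9, 231.8]), array([306.4, 223.8]), array([298.6, 253. ])]
top ztop 0.055 c [618.9 206. ] dia 40.3
top ztop 0.063 c [588.5 298.5] dia 31.4
top ztop 0.064 c [ 559.3 -160.4] dia 31.3
top ztop 0.192 c [500.7 145.2] dia 65.4
top ztop 0.102 c [490.  -23.8] dia 53.5
top ztop 0.063 c [ 457.5 -141.3] dia 30.0
side ztop 0.156 c [477.  123.6] dia 73.0
side ztop 0.101 c [490.8 -24.7] dia 54.6
side ztop 0.062 c [ 558.7 -160.1] dia 31.1
side ztop 0.063 c [ 459.1 -143.6] dia 31.9
t 42.2 turn /90deg [0. 0. 0.]
shift [ 0.   -0.01  4.46]
```

View pics/w3.png

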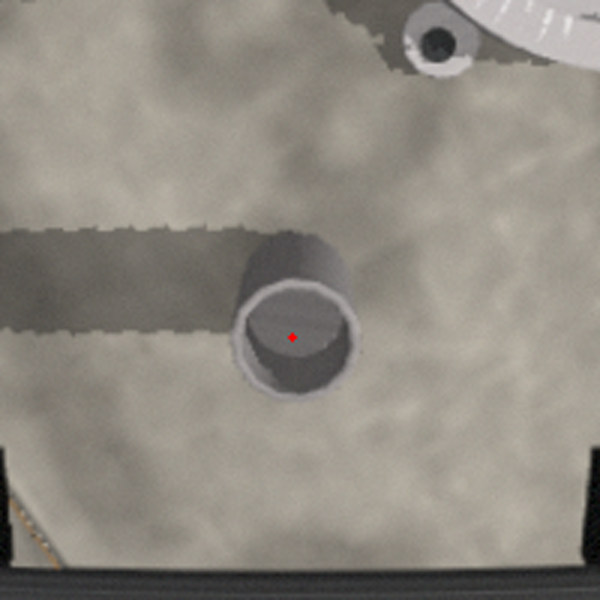

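>>> {"method": "send_rows", "body": {"plan": [[[0,0,0.5],[0,0,0]],[[0,0,0.8],[0,0,0]],[[0,0,0.9],[0,0,0]],[[0,0,0.9],[0,0,0]],[[0,0,0.8],[0,0,0]],[[0,0,0.55],[0,0,0]],[[0,0,0],[0,0,0]],[[0,0,0],[0,0,0]],[[0,0,0],[0,0,0]],[[0,0,0],[0,0,0]]]}}

```text
time: 43.45
tool_pos: [0.5606, -0.1612, 0.0408]
tool_rot: [3.141, 0.001, 2.618]
contact_force: [0.2, 0.6, 0.5]
opening: 0.0919
grip_force: 0.0
```

>>> {"method": "send_rows", "body": {"plan": [[[0,0,0],[0,0,0]],[[0,0,0],[0,0,0]],[[0,0,0],[0,0,0]],[[0,0,0],[0,0,0]],[[0,0,0],[0,0,0]],[[0,0,0],[0,0,0]],[[0,0,0],[0,0,0]],[[0,0,-0.3],[0,0,0]],[[0,0,-0.5],[0,0,0]],[[0,0,0],[0,0,0]]], "gripper": -1, "force": 40}}

```text
time: 44.7
tool_pos: [0.5612, -0.1615, 0.0618]
tool_rot: [3.141, 0.003, 2.618]
contact_force: [0.8, -1.0, -0.3]
opening: 0.0298
grip_force: 40.0
```

Run:
```python
from h import *
go([.56,-.161,.16],[.4905,-.0243,.16],[.4905,-.0243,.1065],yaw=np.radians(150))
```

```text
t 44.7 turn /90deg [0.    0.002 0.   ]
shift [ 0.05 -0.01 -3.93]
shift [5.14 3.35 0.  ]
shift [ 0.   -0.    2.14]
```

>>> {"method": "send_rows", "body": {"plan": [[[0,0,-0.6],[0,0,0]],[[0,0,-0.9],[0,0,0]],[[0,0,-1],[0,0,0]],[[0,0,-0.9],[0,0,0]],[[0,0,-0.5],[0,0,0]],[[0.44,0.3,0],[0,0,0]],[[0.9,0.6,0],[0,0,0]],[[1,0.65,0],[0,0,0]],[[1,0.65,0],[0,0,0]],[[0.9,0.6,0],[0,0,0]]]}}

```text
time: 45.95
tool_pos: [0.5017, -0.0457, 0.1567]
tool_rot: [-3.141, -0.003, 2.618]
contact_force: [0.2, -0.2, -0.9]
opening: 0.03
grip_force: 40.0
```

>>> {"method": "send_rows", "body": {"plan": [[[0.6,0.4,0],[0,0,0]],[[0.34,0.15,0],[0,0,0]],[[0,0,0],[0,0,0]],[[0,0,0],[0,0,0]],[[0,0,0],[0,0,0]],[[0,0,0],[0,0,0]],[[0,0,0],[0,0,0]],[[0,0,0],[0,0,0]],[[0,0,0],[0,0,0]],[[0,0,0],[0,0,0]]]}}

```text
time: 47.2
tool_pos: [0.49, -0.0238, 0.1577]
tool_rot: [3.141, -0.0, 2.618]
contact_force: [0.2, -0.5, -1.1]
opening: 0.03
grip_force: 40.0
```

Run:
```python
from h import *
go([.4905,-.0243,.1068],yaw=np.radians(150))
p,d=read_camera("side"); find("side",d); a=cv2.resize(p[250:370,270:390],(600,600),interpolation=2); cv2.imwrite("pics/d1.png",a)
```

```text
t 47.2 turn /90deg [ 0. -0.  0.]
shift [-0.03 -0.01  2.04]
side ztop 0.191 c [501.7 146. ] dia 65.3
side ztop 0.084 c [479.  -42.7] dia 30.1
side ztop 0.063 c [ 458.7 -143.4] dia 31.4
```

View pics/d1.png

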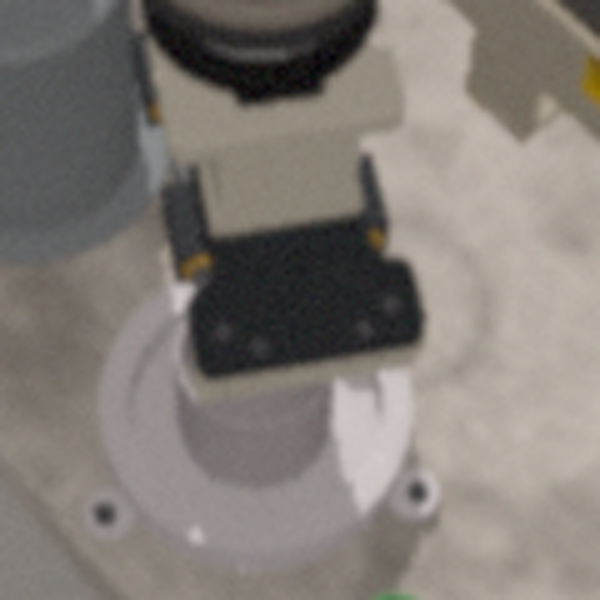

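>>> {"method": "send_rows", "body": {"plan": [[[0,0,0.25],[0,0,0]],[[0,0,0.25],[0,0,0]],[[0,0,0.25],[0,0,0]],[[0,0,0.25],[0,0,0]],[[0,0,0.25],[0,0,0]],[[0,0,0.25],[0,0,0]],[[0,0,0.25],[0,0,0]],[[0,0,0.15],[0,0,0]],[[0,0,0],[0,0,0]],[[0,0,0],[0,0,0]]]}}

```text
time: 48.5
tool_pos: [0.4901, -0.0239, 0.1104]
tool_rot: [3.141, 0.0, 2.618]
contact_force: [0.0, 0.0, -0.7]
opening: 0.03
grip_force: 40.0
```

>>> {"method": "send_rows", "body": {"plan": [[[0,0,0.08],[0,0,0]],[[0,0,0.04],[0,0,0]],[[0,0,0.02],[0,0,0]],[[0,0,0],[0,0,0]],[[0,0,0],[0,0,0]],[[0,0,0],[0,0,0]],[[0,0,0],[0,0,0]],[[0,0,0],[0,0,0]],[[0,0,0],[0,0,0]],[[0,0,0],[0,0,0]]]}}

```text
time: 49.75
tool_pos: [0.49, -0.0239, 0.1067]
tool_rot: [3.141, 0.0, 2.618]
contact_force: [0.2, -0.5, -1.9]
opening: 0.0299
grip_force: 40.0
```

>>> {"method": "send_rows", "body": {"plan": [[[0,0,0],[0,0,0]],[[0,0,0],[0,0,0]],[[0,0,0],[0,0,0]],[[0,0,0],[0,0,0]],[[0,0,-0.4],[0,0,0]],[[0,0,-0.8],[0,0,0]],[[0,0,-1],[0,0,0]],[[0,0,-1],[0,0,0]],[[0,0,-1],[0,0,0]],[[0,0,-1],[0,0,0]]], "gripper": 1}}

```text
time: 51.0
tool_pos: [0.4899, -0.0238, 0.2383]
tool_rot: [3.141, 0.001, 2.618]
contact_force: [1.0, -1.1, 1.0]
opening: 0.0921
grip_force: 0.0
```

Run:
```python
from h import *
for n in("top","side"):
    p,d=read_camera(n); C=find(n,d); cv2.imwrite(f"pics/e_{n}.png",p)
    P=C[(C[...,2]>.178)&(C[...,2]<.195)&(abs(C[...,0]-.5)<.06)&(abs(C[...,1]-.145)<.06)]; print("bar",cv2.minAreaRect((P[:,:2]*1000).astype(np.float32)))
c=[cv2.resize(cv2.imread("pics/e_top.png")[240:330,320:420],(400,360),interpolation=2),cv2.resize(cv2.imread("pics/e_side.png")[260:360,270:370],(400,360),interpolation=2)]
cv2.imwrite("pics/e.png",np.hstack(c))
go([.501,.145,.245],[.501,.145,.161],yaw=np.pi-.106)
```

```text
top ztop 0.055 c [617.8 205.7] dia 39.9
top ztop 0.063 c [589.2 298.1] dia 31.1
top ztop 0.191 c [500.6 144.1] dia 64.8
top ztop 0.1 c [495.    1.3] dia 6.9
top ztop 0.126 c [478.3 -31.9] dia 5.8
bar ((500.80291748046875, 145.4801025390625), (24.089536666870117, 64.09796905517578), 83.7933578491211)
side ztop 0.062 c [589.1 297.9] dia 31.8
side ztop 0.191 c [501.3 145. ] dia 65.4
side ztop 0.125 c [489.8 -24.4] dia 30.6
side ztop 0.062 c [ 458.5 -142.9] dia 31.3
bar ((501.3568115234375, 144.66201782226562), (24.938358306884766, 64.4652099609375), 83.50101470947266)
t 51.1 turn /90deg [ 0.001  0.004 -0.266]
shift [ 0.33  6.77 -0.2 ]
shift [ 0.   -0.    3.36]
```

View pics/e.png

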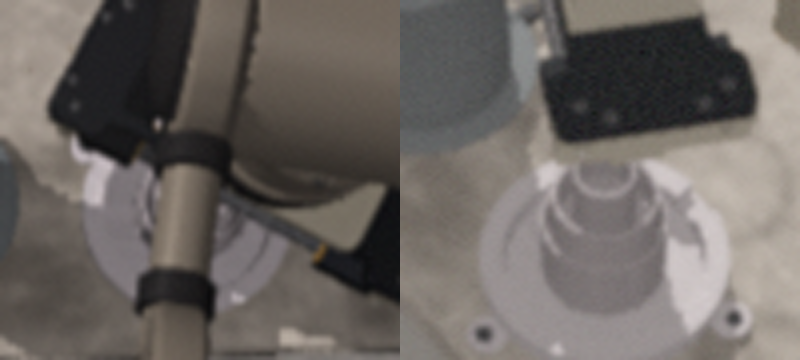

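>>> {"method": "send_rows", "body": {"plan": [[[0,0,-0.2],[0,0,-0.089]],[[0,0,0],[0,0,-0.089]],[[0,0,0],[0,0,-0.088]],[[0.0,0.5,0],[0,0,0]],[[0.1,0.9,0],[0,0,0]],[[0.1,1,0],[0,0,0]],[[0.1,1,0],[0,0,0]],[[0,1,0],[0,0,0]],[[0,1,0],[0,0,0]],[[0,0.8,0],[0,0,0]]]}}

```text
time: 52.35
tool_pos: [0.4985, 0.1328, 0.2413]
tool_rot: [3.141, -0.001, 3.033]
contact_force: [0.2, -0.0, 0.3]
opening: 0.0917
grip_force: 0.0
```

>>> {"method": "send_rows", "body": {"plan": [[[0.03,0.57,0],[0,0,0]],[[0,0,0],[0,0,0]],[[0,0,0],[0,0,0]],[[0,0,0],[0,0,0]],[[0,0,0],[0,0,0]],[[0,0,0],[0,0,0]],[[0,0,0],[0,0,0]],[[0,0,0],[0,0,0]],[[0,0,0],[0,0,0]],[[0,0,0],[0,0,0]]]}}

```text
time: 53.6
tool_pos: [0.4996, 0.1453, 0.2417]
tool_rot: [3.142, -0.0, 3.036]
contact_force: [0.3, -0.5, -0.3]
opening: 0.0919
grip_force: 0.0
```

Run:
```python
from h import *
go([.5009,.1455,.161],yaw=3.036)
```

```text
t 53.6 turn /90deg [ 0. -0.  0.]
shift [-0.05  0.01  3.23]
```

>>> {"method": "send_rows", "body": {"plan": [[[-0.05,0.01,0.5],[0,0,0]],[[0,0,0.8],[0,0,0]],[[0,0,0.8],[0,0,0]],[[0,0,0.7],[0,0,0]],[[0,0,0.41],[0,0,0]],[[0,0,0],[0,0,0]],[[0,0,0],[0,0,0]],[[0,0,0],[0,0,0]],[[0,0,0],[0,0,0]],[[0,0,0],[0,0,0]]]}}

```text
time: 54.85
tool_pos: [0.501, 0.1454, 0.1617]
tool_rot: [3.141, 0.0, 3.036]
contact_force: [0.0, 0.1, 0.4]
opening: 0.0917
grip_force: 0.0
```

>>> {"method": "send_rows", "body": {"plan": [[[0,0,0],[0,0,0]],[[0,0,0],[0,0,0]],[[0,0,0],[0,0,0]],[[0,0,0],[0,0,0]],[[0,0,0],[0,0,0]],[[0,0,0],[0,0,0]],[[0,0,0],[0,0,0]],[[0,0,0],[0,0,0]],[[0,0,0],[0,0,0]],[[0,0,0],[0,0,0]]], "gripper": -1, "force": 45}}

```text
time: 56.1
tool_pos: [0.5009, 0.1455, 0.1615]
tool_rot: [3.141, 0.0, 3.036]
contact_force: [-0.0, 0.2, 0.1]
opening: 0.0237
grip_force: 45.0
```

>>> {"method": "send_rows", "body": {"plan": [[[0,0,-0.4],[0,0,0]],[[0,0,-0.8],[0,0,0]],[[0,0,-0.9],[0,0,0]],[[0,0,-0.9],[0,0,0]],[[0,0,-0.9],[0,0,0]],[[0,0,-0.8],[0,0,0]],[[0,0,-0.7],[0,0,0]],[[0,0,-0.4],[0,0,0]],[[0,0,0],[0,0,0]],[[0,0,0],[0,0,0]]]}}

```text
time: 57.35
tool_pos: [0.5005, 0.1454, 0.3057]
tool_rot: [-3.141, -0.001, 3.036]
contact_force: [0.7, -0.8, -2.5]
opening: 0.0241
grip_force: 45.0
```

Run:
```python
from h import *
print(robot.observe()["opening"])
go([.5,.1455,.305],[.4903,-.0243,.305],[.4903,-.0243,.1815],yaw=3.036-np.pi/4)
```

```text
0.024064736029817835
t 57.35 turn /90deg [-0.001 -0.001  0.5  ]
shift [ 0.02 -0.01  0.03]
shift [-5.04 -4.57 -0.  ]
shift [ 0.   -0.    4.94]
```

>>> {"method": "send_rows", "body": {"plan": [[[0,0,0],[0,0,0.1]],[[0,0,0],[0,0,0.1]],[[0,0,0],[0,0,0.1]],[[0,0,0],[0,0,0.1]],[[0,0,0],[0,0,0.1]],[[0,0,0],[0,0,0]],[[-0.4,-0.4,0],[0,0,0]],[[-0.7,-0.65,0],[0,0,0]],[[-0.8,-0.75,0],[0,0,0]],[[-0.8,-0.75,0],[0,0,0]]]}}

```text
time: 58.6
tool_pos: [0.4933, 0.0512, 0.3063]
tool_rot: [-3.141, 0.0, 2.253]
contact_force: [0.9, -0.6, -3.2]
opening: 0.0234
grip_force: 45.0
```

>>> {"method": "send_rows", "body": {"plan": [[[-0.8,-0.75,0],[0,0,0]],[[-0.8,-0.7,0],[0,0,0]],[[-0.5,-0.4,0],[0,0,0]],[[-0.24,-0.17,0],[0,0,0]],[[0,0,0],[0,0,0]],[[0,0,0],[0,0,0]],[[0,0,0],[0,0,0]],[[0,0,0],[0,0,0]],[[0,0,0],[0,0,0]],[[0,0,0],[0,0,0]]]}}

```text
time: 59.85
tool_pos: [0.4912, -0.0243, 0.3065]
tool_rot: [3.141, -0.0, 2.251]
contact_force: [-0.8, 0.6, -2.4]
opening: 0.0238
grip_force: 45.0
```

Run:
```python
from h import *
go([.4903,-.0243,.1825],yaw=3.036-np.pi/4)
p,d=read_camera("side"); find("side",d)
cv2.imwrite("pics/f.png",cv2.resize(p[180:380,240:440],(600,600),interpolation=2))
```

```text
t 59.85 turn /90deg [ 0. -0.  0.]
shift [ 0.02 -0.03  4.96]
side ztop 0.061 c [590.  298.2] dia 33.0
side ztop 0.052 c [614.7 212.7] dia 25.8
side ztop 0.196 c [487.2 -28.5] dia 98.9
side ztop 0.062 c [ 459.  -143.4] dia 31.4
```

View pics/f.png

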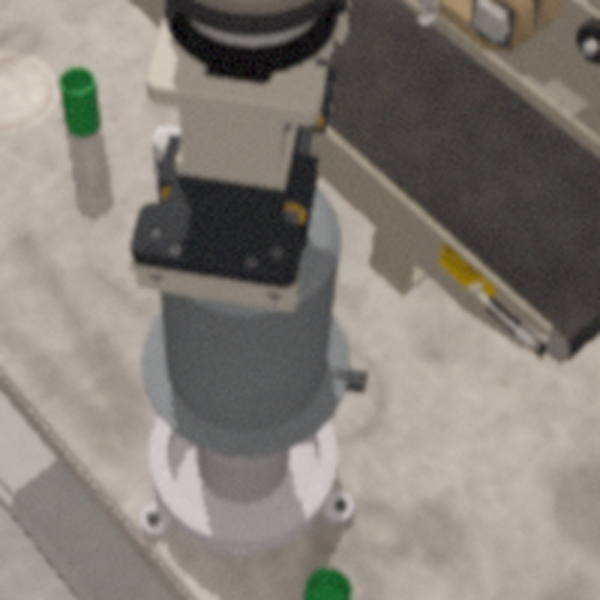

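Cover level over the base, key at about −51°. Lower it to the rim.

>>> {"method": "send_rows", "body": {"plan": [[[0.02,-0.03,0.3],[0,0,0]],[[0,0,0.5],[0,0,0]],[[0,0,0.5],[0,0,0]],[[0,0,0.5],[0,0,0]],[[0,0,0.5],[0,0,0]],[[0,0,0.5],[0,0,0]],[[0,0,0.5],[0,0,0]],[[0,0,0.4],[0,0,0]],[[0,0,0.3],[0,0,0]],[[0,0,0],[0,0,0]]]}}

```text
time: 61.15
tool_pos: [0.4901, -0.0244, 0.206]
tool_rot: [-3.141, -0.001, 2.251]
contact_force: [0.5, 0.6, -3.2]
opening: 0.0236
grip_force: 45.0
```

>>> {"method": "send_rows", "body": {"plan": [[[0,0,0.2],[0,0,0]],[[0,0,0.2],[0,0,0]],[[0,0,0.2],[0,0,0]],[[0,0,0.15],[0,0,0]],[[0,0,0.1],[0,0,0]],[[0,0,0],[0,0,0]],[[0,0,0],[0,0,0]],[[0,0,0],[0,0,0]],[[0,0,0],[0,0,0]],[[0,0,0],[0,0,0]]]}}

```text
time: 62.4
tool_pos: [0.4904, -0.0245, 0.1853]
tool_rot: [3.141, 0.0, 2.251]
contact_force: [0.1, -0.8, -2.7]
opening: 0.024
grip_force: 45.0
```

>>> {"method": "send_rows", "body": {"plan": [[[0,0,0.06],[0,0,0]],[[0,0,0.04],[0,0,0]],[[0,0,0],[0,0,0]],[[0,0,0],[0,0,0]],[[0,0,0.02],[0,0,0]],[[0,0,0],[0,0,0]],[[0,0,0],[0,0,0]],[[0,0,0],[0,0,0]],[[0,0,0],[0,0,0]],[[0,0,0],[0,0,0]]]}}

```text
time: 63.65
tool_pos: [0.4904, -0.0244, 0.1824]
tool_rot: [3.141, 0.0, 2.251]
contact_force: [-1.3, 1.0, 2.4]
opening: 0.0236
grip_force: 45.0
```

>>> {"method": "send_rows", "body": {"plan": [[[0,0,0.02],[0,0,0]],[[0,0,0],[0,0,0]],[[0,0,0],[0,0,0]],[[0,0,0],[0,0,0]],[[0,0,0],[0,0,0]],[[0,0,0],[0,0,0]],[[0,0,0],[0,0,0]],[[0,0,0],[0,0,0]],[[0,0,0],[0,0,0]],[[0,0,0],[0,0,0]]]}}

```text
time: 64.9
tool_pos: [0.4904, -0.0243, 0.1824]
tool_rot: [3.141, 0.0, 2.251]
contact_force: [-2.1, 2.7, 6.6]
opening: 0.0239
grip_force: 45.0
```

>>> {"method": "send_rows", "body": {"plan": [[[0,0,0],[0,0,-0.04]],[[0,0,0],[0,0,-0.05]],[[0,0,0],[0,0,-0.05]],[[0,0,0],[0,0,-0.05]],[[0,0,0],[0,0,-0.05]],[[0,0,0],[0,0,-0.05]],[[0,0,0],[0,0,-0.04]],[[0,0,0],[0,0,0]],[[0,0,0],[0,0,0]],[[0,0,0],[0,0,0]]]}}

```text
time: 66.15
tool_pos: [0.4907, -0.025, 0.182]
tool_rot: [-3.141, 0.001, 2.768]
contact_force: [-1.5, -3.6, 2.9]
opening: 0.0234
grip_force: 45.1
```

Run:
```python
from h import *
go([.4903,-.0243,.1825],yaw=3.036)
p,d=read_camera("side"); C=cloud("side",d); 
m=(C[...,2]>.15)&(C[...,2]<.2)&(abs(C[...,0]-.49)<.06)&(abs(C[...,1]+.0245)<.06)
r=np.hypot(C[...,0]-.49,C[...,1]+.0243); k=(r>.068)&(r<.085)&(C[...,2]>.024)&(C[...,2]<.05); print("key",C[k].mean(0),k.sum(),"ang",np.degrees(np.arctan2(*(C[k].mean(0)[:2]-[.49,-.0243])[::-1])))
cv2.imwrite("pics/g.png",cv2.resize(p[180:380,240:440],(600,600),interpolation=2))
```

```text
t 66.15 turn /90deg [-0.     0.001 -0.17 ]
shift [ 0.02  0.03 -0.02]
key [ 0.55681265 -0.05371873  0.03450252] 31 ang -23.76470019889507
```

View pics/g.png

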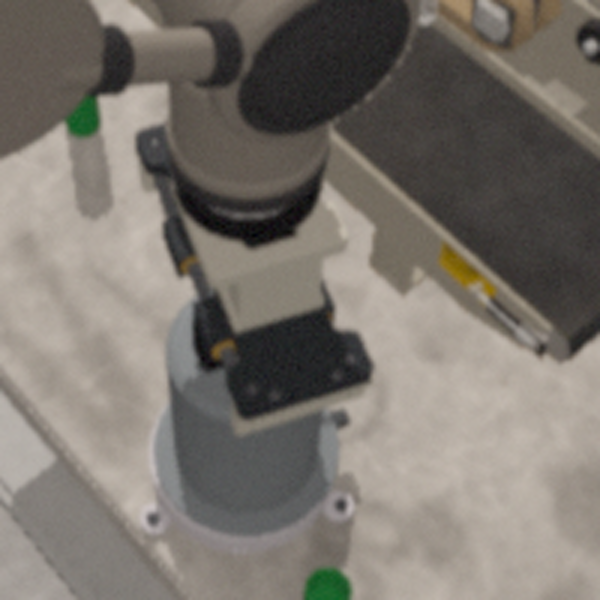

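>>> {"method": "send_rows", "body": {"plan": [[[0,0,0],[0,0,-0.03]],[[0,0,0],[0,0,-0.04]],[[0,0,0],[0,0,-0.04]],[[0,0,0],[0,0,-0.03]],[[0,0,0],[0,0,-0.02]],[[0,0,0],[0,0,-0.01]],[[0,0,0],[0,0,0]],[[0,0,0],[0,0,0]],[[0,0,0],[0,0,0]],[[0,0,0],[0,0,0]]]}}

```text
time: 67.45
tool_pos: [0.4903, -0.0244, 0.1817]
tool_rot: [3.141, -0.0, 3.036]
contact_force: [-0.3, -0.3, -2.5]
opening: 0.024
grip_force: 45.0
```

>>> {"method": "send_rows", "body": {"plan": [[[0,0,0.04],[0,0,0]],[[0,0,0.04],[0,0,0]],[[0,0,0.04],[0,0,0]],[[0,0,0],[0,0,0]],[[0,0,0],[0,0,0]],[[0,0,0],[0,0,0]],[[0,0,0],[0,0,0]],[[0,0,0],[0,0,0]],[[0,0,0],[0,0,0]],[[0,0,0],[0,0,0]]]}}

```text
time: 68.7
tool_pos: [0.4904, -0.0244, 0.1787]
tool_rot: [3.142, 0.0, 3.036]
contact_force: [-0.8, 0.7, -3.1]
opening: 0.0237
grip_force: 45.0
```

Dropping freely into the notch; lower on.

>>> {"method": "send_rows", "body": {"plan": [[[0,0,0.04],[0,0,0]],[[0,0,0.04],[0,0,0]],[[0,0,0.04],[0,0,0]],[[0,0,0.02],[0,0,0]],[[0,0,0.01],[0,0,0]],[[0,0,0],[0,0,0]],[[0,0,0],[0,0,0]],[[0,0,0],[0,0,0]],[[0,0,0],[0,0,0]],[[0,0,0],[0,0,0]]]}}

```text
time: 69.95
tool_pos: [0.4904, -0.0244, 0.1755]
tool_rot: [3.142, 0.001, 3.036]
contact_force: [-2.9, -0.1, 4.9]
opening: 0.0233
grip_force: 45.0
```

>>> {"method": "send_rows", "body": {"plan": [[[0,0,0.01],[0,0,0]],[[0,0,0],[0,0,0]],[[0,0,0],[0,0,0]],[[0,0,0],[0,0,0]],[[0,0,0],[0,0,0]],[[0,0,0],[0,0,0]],[[0,0,0],[0,0,0]],[[0,0,0],[0,0,0]],[[0,0,0],[0,0,0]],[[0,0,0],[0,0,0]]]}}

```text
time: 71.2
tool_pos: [0.4904, -0.0244, 0.1755]
tool_rot: [-3.142, 0.001, 3.036]
contact_force: [-3.5, 1.2, 6.6]
opening: 0.0235
grip_force: 45.0
```

Seated at the expected 0.1755. Release, rise and check.

>>> {"method": "send_rows", "body": {"plan": [[[0,0,0],[0,0,0]],[[0,0,0],[0,0,0]],[[0,0,0],[0,0,0]],[[0,0,0],[0,0,0]],[[0,0,0],[0,0,0]],[[0,0,-0.4],[0,0,0]],[[0,0,-0.9],[0,0,0]],[[0,0,-0.9],[0,0,0]],[[0,0,-0.9],[0,0,0]],[[0,0,-0.8],[0,0,0]]], "gripper": 1}}

```text
time: 72.45
tool_pos: [0.4905, -0.0245, 0.2739]
tool_rot: [-3.142, 0.001, 3.036]
contact_force: [0.4, -0.5, -0.4]
opening: 0.0924
grip_force: 0.0
```

>>> {"method": "send_rows", "body": {"plan": [[[0,0,0],[0,0,0]],[[0,1,0],[0,0,0]],[[0,1,0],[0,0,0]],[[0,1,0],[0,0,0]],[[0,1,0],[0,0,0]],[[0,1,0],[0,0,0]],[[0,1,0],[0,0,0]],[[0,0,0],[0,0,0]],[[0,0,0],[0,0,0]],[[0,0,0],[0,0,0]]]}}

```text
time: 73.7
tool_pos: [0.5061, 0.1239, 0.272]
tool_rot: [-3.141, -0.0, 3.035]
contact_force: [0.1, 0.4, 0.4]
opening: 0.0923
grip_force: 0.0
```

Run:
```python
from h import *
for n in("top","side"):
    p,d=read_camera(n); C=cloud(n,d)
    m=(abs(C[...,0]-.49)<.06)&(abs(C[...,1]+.0245)<.06); P=C[m&(C[...,2]>.193)&(C[...,2]<.22)]
    print(n,cv2.minAreaRect((P[:,:2]*1000).astype(np.float32)),np.median(P[:,2]))
    Q=C[m&(C[...,2]>.162)&(C[...,2]<.18)]; print("disc",np.median(Q[:,2]),np.linalg.lstsq(np.c_[Q[:,:2],np.ones(len(Q))],Q[:,2],rcond=None)[0])
    r=np.hypot(C[...,0]-.49,C[...,1]+.0243); k=(r>.069)&(r<.085)&(C[...,2]>.022)&(C[...,2]<.05)&(C[...,0]>.54); print("key",C[k].mean(0),k.sum())
```

```text
top ((489.5335693359375, -24.200939178466797), (24.081710815429688, 62.57804870605469), 84.18359375) 0.2038547348943246
disc 0.16988062655034 [-0.00070088  0.0074945   0.17045668]
key [ 0.56320881 -0.03102807  0.02713936] 9
side ((490.3343811035156, -24.910194396972656), (23.60011863708496, 63.84001922607422), 84.24627685546875) 0.20347903582386606
disc 0.1699305903990438 [0.00964898 0.0074437  0.1654027 ]
key [ 0.56236343 -0.03296422  0.02701488] 17
```

The cover is back at its original home height and angle, and it sits level.

```bash
python3 -c "
from cell import robot
print(robot.hand_in())"
```

```text
the job is handed in; nothing more can be done
None
```

The job is handed in: cups a, b and d (c was absent) are nested in the base, with the cover turned home over them and measured level at its original height and angle; no verdict came back from the hand-in.

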